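Show a burner head to the port camera on a free-running shuttle tray

ROBOT

A 6-joint arm with a two-finger parallel gripper is mounted at the origin on the work surface. World frame = base frame: x ahead of the robot, y to its left, z up, the work surface at z = 0. Lengths are in m, angles in rad, forces in N, time in s.
With the tool pointing down it reaches from about 0.375 to 0.9 m from the base axis. Payload 3.1 kg.
Tool frame: the origin (TCP) lies on the centre line of the jaws, within the pads' length; the fingertips stand 19 mm ahead of it and the grasp point (between the pads) is the TCP; z points along the fingers, y is the line along which they close (so a half turn about z gives the same grasp; the last joint's range is limited). The gripper opens to 85 mm and grips with 20 to 120 N. Pads are 22 mm wide; open, the fingers measure 114 mm over their backs; the gripper's body (76 mm by 85 mm) begins 54 mm behind the grasp point. The pads swing forward as they close: fully open they stand 13 mm farther back than shut.
Start: joints at [-1.464, 0.527, 1.433, -0, 1.181, -0.178], TCP at [0.176, -0.6, 0.25] pointing down, gripper open.
Joint ranges: [-3.08, 3.08], [-0.75, 2.2], [0.22, 2.44], [-1.43, 4.57], [0, 2.65], [-2.85, 2.85]. Speed limits (rad/s): [2.79, 2.79, 3.14, 3.14, 3.14, 3.14].

INTERFACE

Orientations are given as a unit quaternion [x, y, z, w].
In Python, from station import manip, cams, sign_off gives the robot as it stands.
- The arm moves only by the tool carry_out, never from a script. Its argument "targets" is a list that holds one entry, the list of rows, each a list of 7 numbers: the shift along the tool's x, y, z in cm, then the turn, a rotation vector about the tool's x, y, z in degrees, then the finger opening in cm, from 0 to 8.54. A call has 1 to 12 rows; each row is the pose to reach, as a shift and turn from the pose commanded when the call began, along the tool's axes at that moment; what a row does not reach only later rows make up. A row lasts 1/12 s, in which the tool goes at most 41.7 mm and 7.16 degrees, less where a joint would pass 70% of its speed; a pose out of reach is approached as far as the arm can. A call with a gripper value outside its range is refused whole. The fingers move at their own pace and stop on an object; "force" is the grip in N (left out, the last holds). Time passes only in rows, so rows that repeat a pose let the fingers close. It gives the time, the measured TCP pose, the force, the opening and the grip force at its end, in the units of the state.
- manip.sense(): the state, without advancing time (a new reading comes with each control period).
- cams.snapshot(name): name is "side" or "top" or "wrist"; returns the picture (400x640x3 uint8, red, green, blue); there is no depth.
- cams.camera_info(name): a dict with "K" (3x3 intrinsics, pixels), "k1" (the pictures are not rectified: a ray, as slopes to the right and down, at radius r is drawn at 1 + k1 r^2 times it, then the intrinsics apply), "T" (4x4, takes a point from camera to world coordinates). Camera axes: x right, y down, z forward; pixel columns grow to the right and rows downward; lengths in m; the calibration is good to about 2 mm. A picture is of the moment at which its call begins: read the wrist's pose just before it. camera_info takes no time and is no camera call; for the wrist camera it gives the pose at the moment of the call.
- sign_off(): hands the job in; it is judged then, once.
The state is a dict: "t": time; "q": joint angles; "qd": joint speeds; "tau": joint torques, N m; "tcp_pos": TCP position; "tool_rot": TCP orientation; "force": force on the tool from outside, world axes, zero at the start; "ft_torque": the same for the moment, N m; "finger_gap": opening from 0.0 (shut) to 1.0 (fully open); "gripper_force": force on a finger pad.
Only numpy, scipy, OpenCV 4.12 (cv2) and the standard library are available. Lean on these libraries where they do the work, as an engineer would, in place of code of your own. Each camera call takes 0.05 s, during which the arm holds its last target. There are 200 camera calls.

TASK

Pick up the black inspection tray by its orange grip plate, lift it clear of its stand and, still over the stand, tilt it gently so that the free-running white shuttle with the loose brass burner head runs to the yellow middle band, and keep it balanced there for two seconds. Then carry the tray over to the blue camera without the shuttle running against either end stop and without spilling the burner head, turn the tray square to the camera, and keep the shuttle balanced on the yellow band with the burner head right in front of the lens, at lens height and above the small yellow patch of the camera's foot, for six seconds. Finish while still holding the tray there with the shuttle steady; do not touch the camera, and leave the other things where they are.

Things in the scene. Friction and masses are not known exactly. Their poses are not given: they have to be found in the camera images.
- tray: Loose tray, 0.45 kg: flat black floor 104 mm wide (its x), 300 long (its y), 6 thick. Origin: centre of the underside; x points away from the grip plate (world +x within 0.4 rad at the start), y along the lane, z up. Rubber end stops, inner faces at y = +-140 mm, 32 high; 18 mm rail along +x edge, 30 mm wall along -x edge. Yellow band painted at y = +-25 mm. It starts level, underside 60 mm high.
- tray_grip (a point): Where to grip the tray: middle of the orange patch on its upright grip plate, at x -60, y 0, z 98 mm in the tray's frame. The plate is 12 mm thick (x), 70 wide (y), its top at z 120; grip from above, closing along the tray's x, at about 100 N. The burner head's top is 36 mm below this point. Axes as the tray.
- tray_mark (a point): Point where the middle of the burner head is when the shuttle is mid-band: x 0, y 0, z 42 mm in the tray's frame. Axes as the tray.
- stand: Low fixed stand on which the tray starts, with a black rubber top 80 x 160 mm at 60 mm height. Origin: centre of its foot, on the table. It stands on one side of the table, the camera on the other.
- camera: Fixed camera: blue housing 80 mm wide on a post. Origin: on the table under the viewing spot (yellow patch on its 8 mm thick foot plate). The lens looks along this frame's -x (towards the robot within 0.25 rad): lens front at x 103 mm, axis 170 high; housing front at x 125, top 208 high; foot x -30 to 190, y +-65.
- view (a point): The viewing spot, 170 mm above the camera's origin, where the burner head's middle has to be held; the tray is square to the camera when their x and y axes agree. Axes as the camera.
- screwdriver: Bystander: yellow screwdriver lying on the table, about 200 mm long, 26 mm high; origin at its middle, on the table.
- burner_cap: Bystander: dark steel burner cap, 72 mm in diameter, 14 mm high; origin at the centre of its underside.
- burner_head: Bystander: aluminium burner head, 84 mm in diameter, 30 mm high; origin at the centre of its underside.
- wrench: Bystander: steel wrench lying on the table; origin at its middle.
- grease: Bystander: small upright can with a blue label, 60 mm in diameter, 60 mm high; origin at the centre of its underside.
- shuttle (a joint): Position of the white shuttle (pan 86 x 84 mm) along the tray's y in m: 0 = mid-band, end stops at -0.096 and +0.096, starts at -0.082 to -0.062. It runs almost without friction on two rods (0.004 N; shuttle with head 0.24 kg): a tilt about the tray's x axis makes it run downhill at 9.8 m/s2 per rad; if the tray accelerates along y it lags by just that; nothing holds it in place.
- burner_mid (a point): Middle of the loose brass burner head, 68 mm across, 40 mm high, 0.14 kg, that stands in the shuttle's pan (rim 6 mm high, inside 78 x 76 mm); this point is 20 mm above the head's underside and 42 mm above the tray's underside.
- shuttle_seat (a point): Point on the shuttle where the middle of the burner head is when it stands in the middle of the pan. Axes as the tray.
Not all that is in view belongs to the job. Of the things that look like the part that bears burner_mid, the middle-sized one is meant.

How it is judged:
By the outcome, as a careful person would: the job done as asked, in the order asked, and still so for the second after the job is handed in, while the arm keeps its last pose, push and grip.
It also fails if it takes over 72 s, if anything falls off the work surface, if the arm or the gripper's body presses on something with over 40 N, if the wrist force passes 120 N, or if a joint passes its speed limit or range.

## Working session

There is one attempt and no reset: what is moved stays moved. The work goes in short steps, Python scripts to look and compute and a tool call to move; the robot and the scene stay as the last step left them, time stands still between calls to the robot, and variables do not carry over. Pictures are saved under pics/ and viewed, at most 10 in all, crops included, and the job is handed in when it is done.

Besides the shell and the picture viewer there is one more tool, called as a command line: name --argument value ..., lists and objects as JSON in quotes. carry_out: Moves the arm, as the interface text tells. Its arguments: {"type":"object","properties":{"targets":{"type":"array"},"force":{"type":"number"}},"required":["targets"]}

```bash
ls; mkdir -p pics; python3 - <<'E'
from station import manip,cams
import cv2,numpy as np
s=manip.sense();print(s)
for n in("top","side"):
    im=cams.snapshot(n);cv2.imwrite(f"pics/{n}0.png",im[:,:,::-1]);np.save(f"pics/{n}0.npy",im)
    c=cams.camera_info(n);print(n,np.round(c["K"],1).tolist(),c["k1"],np.round(c["T"],3).tolist())
E
```

```text
pics
{'t': 0.0, 'q': array([-1.46447947e+00,  5.28432345e-01,  1.43393903e+00,  2.39510147e-05,
        1.18141668e+00, -1.78496821e-01]), 'qd': array([-0.00132114,  0.00106272,  0.00215703,  0.00194006, -0.00168006,
       -0.00111658]), 'tau': array([-4.68379221e-04, -4.42357349e+01, -1.78024077e+01, -2.49150871e-04,
        8.41291447e-03,  8.36382750e-07]), 'tcp_pos': array([ 0.17557264, -0.59910603,  0.24934269]), 'tool_rot': array([ 9.89877321e-01,  1.41921402e-01,  5.06742079e-05, -1.09658468e-03]), 'force': array([ 0.44074969, -0.11517724, -0.18850604]), 'ft_torque': array([ 0.04977164, -0.01283047,  0.00222104]), 'gripper_force': 0.0, 'finger_gap': 0.9984354606927215}
top [[496.4, 0.0, 327.6], [0.0, 496.4, 196.0], [0.0, 0.0, 1.0]] -0.07266153805402847 [[0.105, -0.974, 0.199, 0.277], [-0.994, -0.104, 0.015, 0.104], [0.006, -0.199, -0.98, 1.455], [0.0, 0.0, 0.0, 1.0]]
side [[380.5, 0.0, 320.2], [0.0, 380.5, 198.2], [0.0, 0.0, 1.0]] 0.0062271655682349025 [[-0.997, -0.022, 0.075, 0.465], [-0.075, 0.542, -0.837, 1.019], [-0.022, -0.84, -0.542, 0.704], [0.0, 0.0, 0.0, 1.0]]
```

View pics/top0.png

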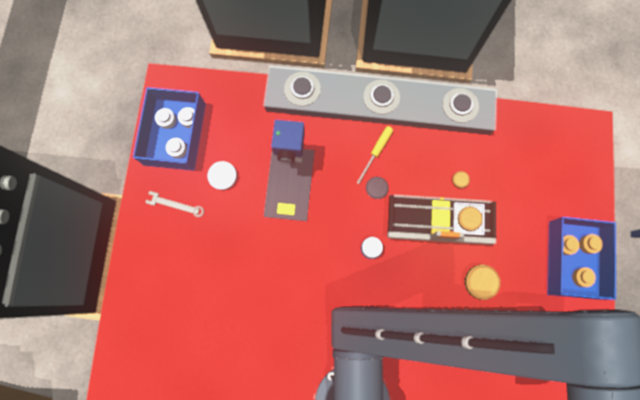

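View pics/side0.png

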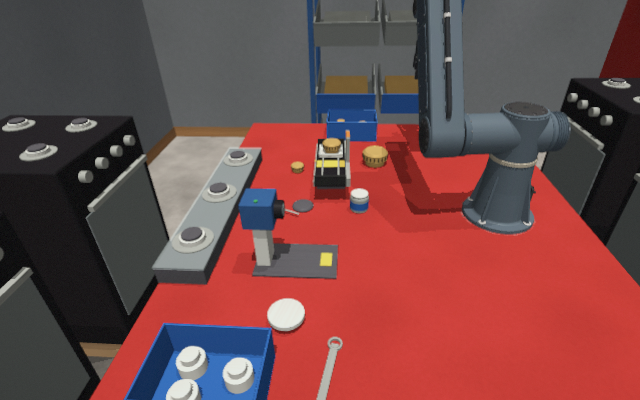

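The top view shows the tray at about (442,218), with the shuttle and a brass head at (470,218). The orange plate is near (447,235) and the camera's yellow patch near (286,209). There are three candidate brass heads: small (461,179), in the pan (470,218) and large (483,282). The one in the pan is the middle-sized one and it stands in the white shuttle. I'll confirm that with a crop.

```bash
cat > h.py <<'E'
import numpy as np,cv2
from station import manip,cams
from scipy.spatial.transform import Rotation as R
def ray(c,px):
    K,k,T=np.array(c["K"]),c["k1"],np.array(c["T"])
    d=(np.atleast_2d(px).astype(float)-K[:2,2])/[K[0,0],K[1,1]]
    u=d.copy()
    for _ in range(8): u=d/(1+k*(u**2).sum(1,keepdims=True))
    return T[:3,3],np.c_[u,np.ones(len(u))]@T[:3,:3].T
def onz(c,px,z):
    o,v=ray(c,px); return o+v*((z-o[2])/v[:,2:])
def proj(c,P):
    K,k,T=np.array(c["K"]),c["k1"],np.array(c["T"])
    p=(np.atleast_2d(P)-T[:3,3])@T[:3,:3]; u=p[:,:2]/p[:,2:]
    u=u*(1+k*(u**2).sum(1,keepdims=True)); return u*[K[0,0],K[1,1]]+K[:2,2]
def blobs(im,lo,hi,amin=30):
    m=cv2.inRange(cv2.cvtColor(im,cv2.COLOR_RGB2HSV),np.array(lo),np.array(hi))
    n,l,st,ce=cv2.connectedComponentsWithStats(m)
    return m,[(l==i,st[i],ce[i]) for i in range(1,n) if st[i,4]>=amin]
E
python3 - <<'E'
from h import *
im=np.load("pics/top0.npy")
a=cv2.resize(im[165:305,375:515],None,fx=4,fy=4,interpolation=cv2.INTER_CUBIC)
b=cv2.resize(im[115:225,260:315],None,fx=4,fy=4,interpolation=cv2.INTER_CUBIC)
o=np.zeros((560,790,3),np.uint8);o[:,:560]=a;o[:440,570:790]=b
cv2.imwrite("pics/crop1.png",o[:,:,::-1])
c=cams.camera_info("top")
for nm,lo,hi in(("yellow",(24,120,120),(32,255,255)),("orange",(8,120,120),(23,255,255)),("blue",(105,120,50),(130,255,255))):
    for l,st,ce in blobs(im,lo,hi)[1]: print(nm,st,ce.round(1),onz(c,ce,0.066).round(3)[0])
E
```

```text
yellow [372 127  20  28 194] [381.7 140.4] [ 0.74  -0.014  0.066]
yellow [432 198  19   9 113] [440.8 202.6] [ 0.573 -0.198  0.066]
yellow [277 203  18  12 177] [285.6 208.5] [0.509 0.24  0.066]
yellow [431 209  20  17 299] [440.5 217.2] [ 0.531 -0.2    0.066]
yellow [432 229  17   4  35] [438.3 229.8] [ 0.494 -0.196  0.066]
orange [371 126  22  31 118] [381.9 141.3] [ 0.737 -0.015  0.066]
orange [452 171  18  17 239] [460.7 179.1] [ 0.649 -0.252  0.066]
orange [459 207  23  23 415] [469.8 218.4] [ 0.536 -0.284  0.066]
orange [ 99 219  18 100 116] [107.2 268.7] [0.285 0.72  0.066]
orange [440 230  20   9 125] [449.1 234.4] [ 0.485 -0.228  0.066]
orange [564 235  38  19 500] [582.7 244.1] [ 0.496 -0.616  0.066]
orange [465 264  36  36 981] [482.3 281.7] [ 0.362 -0.329  0.066]
orange [574 269  20  17 285] [583.6 276.9] [ 0.403 -0.62   0.066]
blue [163 100  33  15 227] [177.1 105. ] [0.786 0.602 0.066]
blue [135 122  57  40 732] [169.2 142. ] [0.67  0.606 0.066]
blue [562 223  37  16 340] [578.3 229.9] [ 0.536 -0.603  0.066]
blue [ 560  223   56   76 1480] [584.7 274.9] [ 0.408 -0.623  0.066]
```

View pics/crop1.png

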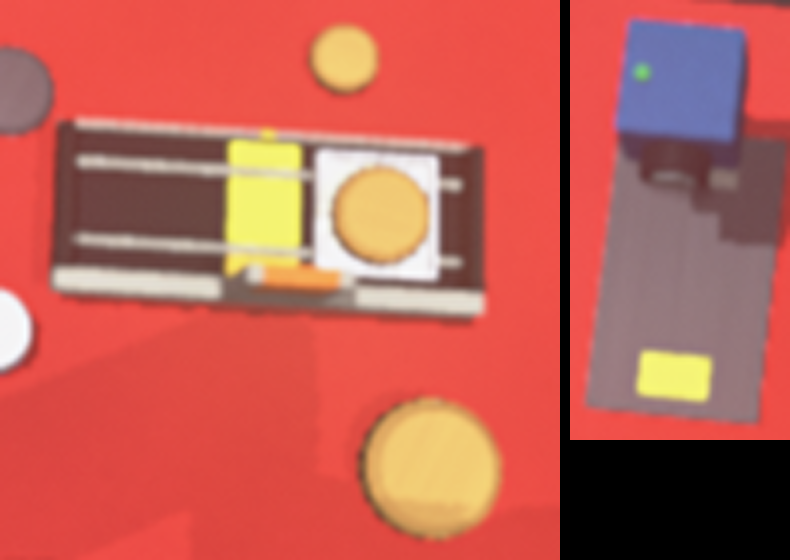

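The crop confirms it: the head in the pan at (470,218) is mid-sized, between the small one at (461,179) and the large one at (483,282). Next are rough poses from the top view and the wrist camera mounting.

```bash
cat >> h.py <<'E'
def T_tool(s):
    T=np.eye(4);T[:3,:3]=R.from_quat(s["tool_rot"]).as_matrix();T[:3,3]=s["tcp_pos"];return T
E
python3 - <<'E'
from h import *
im=np.load("pics/top0.npy");c=cams.camera_info("top")
print("patch",onz(c,[285.6,208.5],.008).round(4))
# foot outline: non-red contour lower part
hsv=cv2.cvtColor(im,cv2.COLOR_RGB2HSV)
m=(~((hsv[...,1]>150)&((hsv[...,0]<8)|(hsv[...,0]>172)))).astype(np.uint8)
n,l,st,ce=cv2.connectedComponentsWithStats(m)
for nm,(u,v) in (("foot",(290,190)),("tray",(410,215))):
    k=(l==l[v,u]).astype(np.uint8);print(nm,st[l[v,u]])
    ct=max(cv2.findContours(k,0,cv2.CHAIN_APPROX_NONE)[0],key=cv2.contourArea)[:,0,:]
    h=cv2.approxPolyDP(ct,4,True)[:,0]
    print(h.tolist());print(onz(c,h,.008 if nm=="foot" else .09).round(3).tolist())
hb=onz(c,[469.8,218.4],.12);print("head",hb.round(3)); print("orange",onz(c,[449.1,234.4],.17).round(3))
print("band",onz(c,[440.5,217.2],.066).round(3))
s=manip.sense();w=cams.camera_info("wrist")
print(np.round(np.linalg.inv(T_tool(s))@np.array(w["T"]),3).tolist(),np.round(w["K"],1).tolist(),w["k1"])
E
```

```text
patch [[0.5192 0.2463 0.008 ]]
foot [ 263  119   52  102 4039]
[[275, 119], [263, 215], [306, 220], [314, 150], [303, 147], [302, 121]]
[[0.793, 0.313, 0.008], [0.493, 0.31, 0.008], [0.491, 0.182, 0.008], [0.707, 0.183, 0.008], [0.713, 0.217, 0.008], [0.795, 0.23, 0.008]]
tray [ 387  194  110   51 4864]
[[389, 195], [389, 238], [496, 243], [491, 200]]
[[0.574, -0.046, 0.09], [0.453, -0.056, 0.09], [0.47, -0.355, 0.09], [0.591, -0.335, 0.09]]
head [[ 0.526 -0.269  0.12 ]]
orange [[ 0.469 -0.203  0.17 ]]
band [[ 0.531 -0.2    0.066]]
[[0.0, -0.964, -0.266, 0.068], [1.0, 0.0, 0.0, -0.0], [-0.0, -0.266, 0.964, -0.123], [0.0, 0.0, 0.0, 1.0]] [[291.0, 0.0, 317.1], [0.0, 291.0, 198.4], [0.0, 0.0, 1.0]] -0.015569786056931944
```

carry_out --targets '[[[39.2,-29.8,-5,0,0,-77,8.5],[39.2,-29.8,-5,0,0,-77,8.5],[39.2,-29.8,-5,0,0,-77,8.5],[39.2,-29.8,-5,0,0,-77,8.5],[39.2,-29.8,-5,0,0,-77,8.5],[39.2,-29.8,-5,0,0,-77,8.5],[39.2,-29.8,-5,0,0,-77,8.5],[39.2,-29.8,-5,0,0,-77,8.5],[39.2,-29.8,-5,0,0,-77,8.5],[39.2,-29.8,-5,0,0,-77,8.5],[39.2,-29.8,-5,0,0,-77,8.5],[39.2,-29.8,-5,0,0,-77,8.5]]]' --force 100

```text
t: 1.1
tcp_pos: [0.4689, -0.2012, 0.3004]
tool_rot: [0.685, 0.729, 0.0, -0.0]
force: [-0.5, -0.3, -0.5]
finger_gap: 0.991
gripper_force: 0.0
```

carry_out --targets '[[[0,0,0,0,0,0,8.5],[0,0,0,0,0,0,8.5],[0,0,0,0,0,0,8.5]]]'

```text
t: 1.35
tcp_pos: [0.4678, -0.2035, 0.3]
tool_rot: [0.686, 0.728, -0.0, -0.0]
force: [-0.9, 0.8, -0.2]
finger_gap: 0.996
gripper_force: 0.0
```

```bash
python3 - <<'E'
from h import *
s=manip.sense();c=cams.camera_info("wrist");im=cams.snapshot("wrist")
np.save("pics/w1.npy",im);np.save("pics/w1T.npy",c["T"]);cv2.imwrite("pics/w1.png",im[:,:,::-1])
print(s["t"],s["tcp_pos"],R.from_quat(s["tool_rot"]).as_matrix().round(4).tolist(),s["finger_gap"])
E
```

```text
1.35 [ 0.46779242 -0.20353551  0.29996958] [[-0.0587, 0.9983, -0.001], [0.9983, 0.0587, -0.0], [0.0001, -0.001, -1.0]] 0.9960814462486142
```

View pics/w1.png

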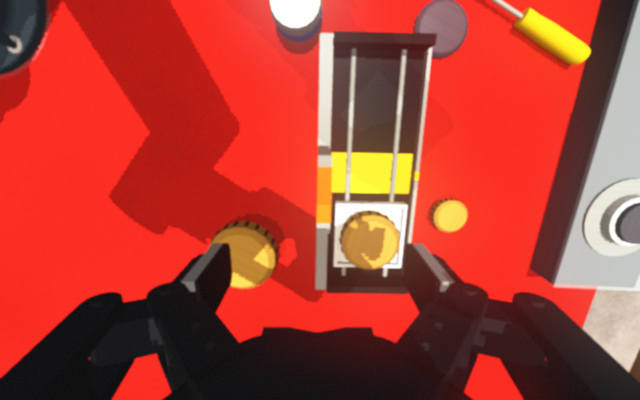

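The wrist view shows the tray with the yellow band at (372,173), the head in the pan at (370,240) and the orange plate top at x 316–331, y 168–229. Next I'll measure the tray pose precisely.

```bash
python3 - <<'E'
from h import *
im=np.load("pics/w1.npy");c=cams.camera_info("wrist");c=dict(c);c["T"]=np.load("pics/w1T.npy")
g=im.astype(int)
m,b=blobs(im,(27,150,150),(33,255,255),200)
for l,st,ce in b: print("yel",st,ce)
l=min(b,key=lambda q:np.hypot(*(q[2]-[372,173])))[0]
cols=[u for u in range(335,410) if l[:,u].sum()>25]
top=np.array([(u,np.nonzero(l[:,u])[0].min()-.5) for u in cols]);bot=np.array([(u,np.nonzero(l[:,u])[0].max()+.5) for u in cols])
for nm,p in(("top",top),("bot",bot)):
    P=onz(c,p,.066);k=np.polyfit(P[:,0],P[:,1],1)
    for _ in range(3):
        r=P[:,1]-np.polyval(k,P[:,0]);q=abs(r-np.median(r))<.0015;k=np.polyfit(P[q,0],P[q,1],1)
    print(nm,"slope(yaw)",k[0],"y at x=.53",np.polyval(k,.53),q.sum(),len(p))
m,b=blobs(im,(8,200,150),(20,255,255),200)
for l,st,ce in b: print("or",st,ce,onz(c,ce,.18).round(4))
l=min(b,key=lambda q:np.hypot(*(q[2]-[323,200])))[0]
L=[];Rr=[]
for v in range(175,222):
    q=np.nonzero(l[v])[0];L.append((q.min()-.5,v));Rr.append((q.max()+.5,v))
for nm,p in(("L",L),("R",Rr)):
    P=onz(c,np.array(p),.18);k=np.polyfit(P[:,1],P[:,0],1);print(nm,"yaw",-k[0],"x at y=-.2",np.polyval(k,-.2))
# right rail outer edge: red transition scanning from right
q=[]
for v in range(60,280,10):
    row=im[v];hs=cv2.cvtColor(row[None],cv2.COLOR_RGB2HSV)[0]
    left=[u for u in range(300,345) if not(hs[u,1]>200 and (hs[u,0]<6 or hs[u,0]>174) and row[u,0]>120)][0]
    q.append((left-.5,v))
P=onz(c,np.array(q),.09);k=np.polyfit(P[:,1],P[:,0],1);print("left wall yaw@z.09",-k[0],np.polyval(k,-.2),(P[:,0]-np.polyval(k,P[:,1])).std())
E
```

```text
yel [ 524    9   66   52 1126] [557.51687389  35.09058615]
yel [332 153  15  39 519] [338.44123314 171.82851638]
yel [ 350  153   42   41 1571] [370.27880331 172.83131763]
yel [395 154  17  39 531] [402.93220339 172.90772128]
top slope(yaw) 0.02075985244549008 y at x=.53 -0.17324695208234736 38 39
bot slope(yaw) 0.055752499211472954 y at x=.53 -0.22371710993430263 38 39
or [514  19  73  46 396] [540.63636364  41.36363636] [[ 0.6315 -0.069   0.18  ]]
or [316 168  16  54 778] [323.30719794 195.24935733] [[ 0.4738 -0.2     0.18  ]]
L yaw 0.02937404308416624 x at y=-.2 0.46744242465994
R yaw 0.06898874563360637 x at y=-.2 0.4801827781562934
left wall yaw@z.09 0.06969417059051577 0.4651668599961552 0.00395430264470072
```

carry_out --targets '[[[0.2,0.6,2,0,0,0,8.5],[0.2,0.6,4,0,0,0,8.5],[0.2,0.6,6,0,0,0,8.5],[0.2,0.6,8,0,0,0,8.5],[0.2,0.6,8,0,0,0,8.5],[0.2,0.6,8,0,0,0,8.5]]]'

```text
t: 1.9
tcp_pos: [0.4727, -0.2023, 0.2195]
tool_rot: [0.687, 0.726, -0.0, -0.002]
force: [0.7, -0.3, -0.5]
finger_gap: 0.997
gripper_force: 0.0
```

```bash
python3 - <<'E'
from h import *
s=manip.sense();c=dict(cams.camera_info("wrist"));im=cams.snapshot("wrist")
np.save("pics/w2.npy",im);np.save("pics/w2T.npy",c["T"]);cv2.imwrite("pics/w2.png",im[:,:,::-1])
print(s["t"],s["tcp_pos"],s["finger_gap"])
m,b=blobs(im,(8,200,150),(20,255,255),200)
for l,st,ce in b: print("or",st,ce,onz(c,ce,.18).round(4),onz(c,ce,.12).round(4))
m,b=blobs(im,(27,150,150),(33,255,255),200)
for l,st,ce in b: print("yel",st,ce,onz(c,ce,.066).round(4))
E
```

```text
1.9 [ 0.47273764 -0.20225997  0.21946204] 0.9969499763125453
or [559   0  58  46 316] [581.24683544  16.02531646] [[ 0.5994 -0.0774  0.18  ]] [[ 0.6471 -0.0561  0.12  ]]
or [ 308  192   23   77 1649] [318.44693754 230.2607641 ] [[ 0.4743 -0.1992  0.18  ]] [[ 0.4757 -0.2229  0.12  ]]
yel [ 579    0   61   45 1192] [616.69630872  16.53104027] [[ 0.721  -0.0351  0.066 ]]
yel [330 163  20  50 906] [339.06843267 187.41942605] [[ 0.4945 -0.1985  0.066 ]]
yel [ 355  164   54   50 2532] [380.43957346 188.30450237] [[ 0.5349 -0.1971  0.066 ]]
yel [411 165  23  50 871] [422.01607348 189.21584386] [[ 0.5757 -0.1957  0.066 ]]
```

View pics/w2.png

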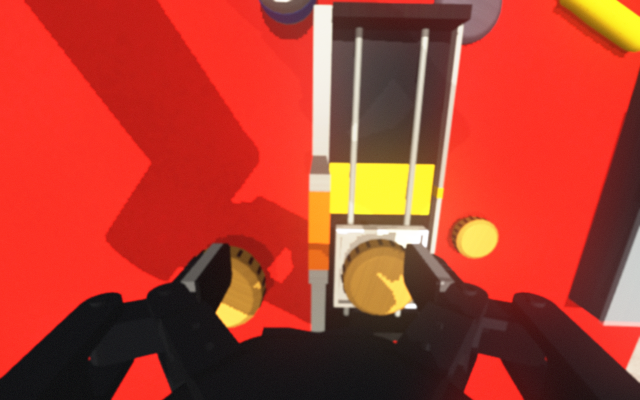

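The wrist view shows the plate top centred at (318,230) between the jaws. The band y and the orange centre agree, so I'll descend and grip.

carry_out --targets '[[[0.3,0.15,1.5,0,0,0.8,8.5],[0.3,0.15,3,0,0,0.8,8.5],[0.3,0.15,4.5,0,0,0.8,8.5],[0.3,0.15,6.1,0,0,0.8,8.5],[0.3,0.15,6.1,0,0,0.8,8.5],[0.3,0.15,6.1,0,0,0.8,5],[0.3,0.15,6.1,0,0,0.8,3],[0.3,0.15,6.1,0,0,0.8,2],[0.3,0.15,6.1,0,0,0.8,1.5],[0.3,0.15,6.1,0,0,0.8,1],[0.3,0.15,6.1,0,0,0.8,0.5],[0.3,0.15,6.1,0,0,0.8,0.5]]]' --force 100

```text
t: 2.95
tcp_pos: [0.4748, -0.1982, 0.16]
tool_rot: [0.691, 0.722, -0.0, -0.0]
force: [-2.4, -0.4, 5.8]
finger_gap: 0.127
gripper_force: 98.0
```

carry_out --targets '[[[0,0,0,0,0,0,0.5],[0,0,0,0,0,0,0.5],[0,0,0,0,0,0,0.5],[0,0,0,0,0,0,0.5]]]' --force 100

```text
t: 3.28
tcp_pos: [0.4748, -0.1982, 0.16]
tool_rot: [0.691, 0.722, -0.0, -0.0]
force: [-1.9, 0.4, 6.5]
finger_gap: 0.126
gripper_force: 98.1
```

```bash
python3 - <<'E'
from h import *
s=manip.sense();im=cams.snapshot("wrist")
np.save("pics/w3.npy",im);cv2.imwrite("pics/w3.png",im[:,:,::-1])
print({k:np.round(s[k],4) for k in("t","tcp_pos","tool_rot","force","ft_torque","finger_gap","gripper_force")})
E
```

```text
{'t': np.float64(3.2833), 'tcp_pos': array([ 0.4748, -0.1982,  0.16  ]), 'tool_rot': array([ 6.915e-01,  7.224e-01, -3.000e-04, -3.000e-04]), 'force': array([-1.9431,  0.401 ,  6.5273]), 'ft_torque': array([-0.0176,  0.445 , -0.151 ]), 'finger_gap': np.float64(0.1255), 'gripper_force': np.float64(98.0952)}
```

View pics/w3.png

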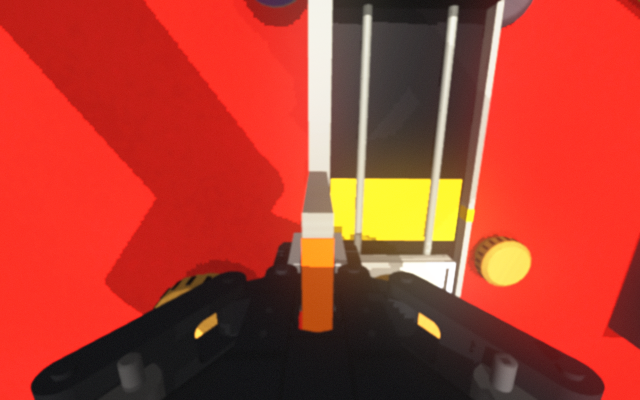

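The view shows a good grip, with the plate between the pads. The shuttle's +y rim edge is visible at row ≈256, columns 375–455, and I'll track that. Lifting smoothly by 6.8 cm.

carry_out --targets '[[[0,0,-0.2,0,0,0,0.5],[0,0,-0.7,0,0,0,0.5],[0,0,-1.4,0,0,0,0.5],[0,0,-2.3,0,0,0,0.5],[0,0,-3.3,0,0,0,0.5],[0,0,-4.3,0,0,0,0.5],[0,0,-5.2,0,0,0,0.5],[0,0,-5.9,0,0,0,0.5],[0,0,-6.4,0,0,0,0.5],[0,0,-6.7,0,0,0,0.5],[0,0,-6.8,0,0,0,0.5]]]'

```text
t: 4.25
tcp_pos: [0.4754, -0.1983, 0.2279]
tool_rot: [0.691, 0.722, 0.0, 0.0]
force: [0.6, -0.1, -8.8]
finger_gap: 0.126
gripper_force: 97.7
```

```bash
cat >> h.py <<'E'
# tool-frame geometry of wrist camera: tray y = tool x, tray z = ZG - tool z
def wcam():
    s=manip.sense();c=dict(cams.camera_info("wrist"));c["T"]=np.linalg.inv(T_tool(s))@np.array(c["T"]);return c
C0=None
def edge(im,cols=range(376,420),r0=60):
    a=im.min(2).astype(int); rows=[]
    for u in cols:
        w=a[r0:330,u]>100
        k=np.nonzero(w[:-3]&w[1:-2]&w[2:-1]&w[3:])[0]
        if len(k):
            r=k[0]; lo,hi=a[r0+r-2,u],a[r0+r+1,u]
            rows.append(r0+r)
    return np.median(rows) if rows else np.nan, len(rows)
def ty(c,u,v,z,zg=.098): return onz(c,[u,v],zg-z)[0]
def track(n=6):
    global C0
    C0=wcam();t=[];y=[]
    for i in range(n):
        s=manip.sense();im=cams.snapshot("wrist");r,k=edge(im);t.append(s["t"]);y.append(1000*(ty(C0,398,r,.028)[0]-.042))
    t,y=np.array(t),np.array(y);k=np.polyfit(t-t[-1]-.05,y,1)
    print("t",t[-1]+.05,"s mm",y.round(1),"now %.1f v %.1f mm/s"%(k[1],k[0]));
    s=manip.sense();print(s["tcp_pos"].round(4),R.from_quat(s["tool_rot"]).as_matrix()[:,2].round(4),"F",s["force"].round(1),"M",s["ft_torque"].round(2));return im
E
python3 - <<'E'
from h import *
c=wcam();print(np.round(c["T"],4).tolist())
for v,z in((178,.006),(241,.006),(256,.028)): print(v,ty(c,395,v,z).round(4))
im=track(5);cv2.imwrite("pics/w4.png",im[:,:,::-1])
E
```

```text
[[0.0001, -0.964, -0.2659, 0.0674], [1.0, 0.0001, -0.0002, 0.001], [0.0003, -0.2659, 0.964, -0.1231], [0.0, 0.0, 0.0, 1.0]]
178 [0.024  0.0596 0.092 ]
241 [-0.0272  0.0633  0.092 ]
256 [-0.0294  0.0578  0.07  ]
t 4.5 s mm [-78.7 -79.1 -80.3 -81.1 -81.9] now -82.8 v -17.2 mm/s
[ 0.475  -0.198   0.2268] [-1.1e-03  8.0e-04 -1.0e+00] F [ 0.1 -0.4 -7.4] M [ 0.23  0.33 -0.06]
```

carry_out --targets '[[[0,0,0,0,-0.5,0,0.5],[0,0,0,0,-1,0,0.5],[0,0,0,0,-1,0,0.5],[0,0,0,0,-1,0,0.5],[0,0,0,0,-1,0,0.5],[0,0,0,0,-1,0,0.5],[0,0,0,0,-0.8,0,0.5],[0,0,0,0,-0.4,0,0.5],[0,0,0,0,0,0,0.5]]]'

```text
t: 5.25
tcp_pos: [0.4753, -0.1983, 0.2273]
tool_rot: [0.691, 0.723, 0.0, -0.0]
force: [-0.2, 1.2, -8.5]
finger_gap: 0.125
gripper_force: 97.6
```

```bash
sed -i 's/\[0\]-.042))/[0]-.0404))/' h.py; python3 - <<'E'
from h import *
im=track(4);np.save("pics/w5.npy",im)
E
```

```text
t 5.45 s mm [-66.2 -63.4 -61.1 -58.7] now -56.2 v 49.5 mm/s
[ 0.4753 -0.1984  0.2273] [ 1.e-04 -1.e-04 -1.e+00] F [-0.4 -0.6 -7.8] M [0.13 0.41 0.04]
```

carry_out --targets '[[[0,0,0,0,0,0,0.5],[0,0,0,0,0,0,0.5],[0,0,0,0,0,0,0.5],[0,0,0,0,0,0,0.5]]]'

```text
t: 5.78
tcp_pos: [0.4753, -0.1982, 0.2273]
tool_rot: [0.691, 0.722, -0.0, 0.0]
force: [-0.3, 0.1, -7.1]
finger_gap: 0.129
gripper_force: 97.6
```

```bash
python3 - <<'E'
from h import *
im=track(3)
E
```

```text
t 5.9333 s mm [-44.9 -43.4 -41.9] now -40.5 v 29.9 mm/s
[ 0.4753 -0.1982  0.2273] [ 1.e-04 -1.e-04 -1.e+00] F [ 0.   0.2 -7.4] M [0.08 0.38 0.01]
```

carry_out --targets '[[[0,0,0,0,-0.2,0,0.5],[0,0,0,0,-0.2,0,0.5],[0,0,0,0,-0.2,0,0.5],[0,0,0,0,-0.2,0,0.5],[0,0,0,0,-0.2,0,0.5],[0,0,0,0,-0.2,0,0.5],[0,0,0,0,-0.15,0,0.5]]]'

```text
t: 6.52
tcp_pos: [0.4753, -0.1982, 0.2273]
tool_rot: [0.691, 0.722, -0.001, 0.001]
force: [0.0, -0.6, -7.8]
finger_gap: 0.128
gripper_force: 97.6
```

```bash
python3 - <<'E'
from h import *
im=track(4);cv2.imwrite("pics/w6.png",im[:,:,::-1]);np.save("pics/w6.npy",im)
E
```

```text
t 6.7166999999999994 s mm [-25.2 -23.7 -22.3 -20.9] now -19.5 v 28.3 mm/s
[ 0.4753 -0.1983  0.2273] [ 1.0e-04 -2.6e-03 -1.0e+00] F [ 0.3  0.1 -8.2] M [0.09 0.37 0.02]
```

View pics/w6.png

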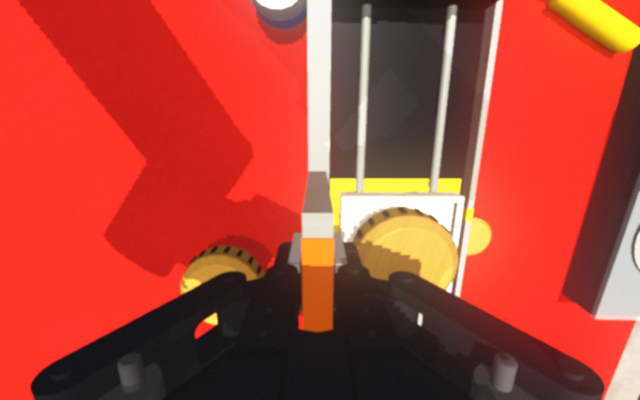

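The view shows the rim edge at row ≈194 with the head in the pan at about (405,250). The motion matches the model, so I'll let it coast to a stop on the band.

carry_out --targets '[[[0,0,0,0,0.05,0,0.5],[0,0,0,0,0.05,0,0.5],[0,0,0,0,0.05,0,0.5],[0,0,0,0,0.05,0,0.5],[0,0,0,0,0.05,0,0.5],[0,0,0,0,0.05,0,0.5]]]'

```text
t: 7.22
tcp_pos: [0.4753, -0.1982, 0.2273]
tool_rot: [0.691, 0.723, -0.001, 0.001]
force: [-0.6, -0.9, -7.3]
finger_gap: 0.129
gripper_force: 97.6
```

```bash
python3 - <<'E'
from h import *
im=track(4);np.save("pics/w7.npy",im)
E
```

```text
t 7.4167 s mm [-7.1 -6.4 -5.1 -3.7] now -2.7 v 23.0 mm/s
[ 0.4753 -0.1982  0.2273] [ 1.0e-04 -1.8e-03 -1.0e+00] F [ 0.1  0.1 -7.5] M [ 0.01  0.35 -0.02]
```

carry_out --targets '[[[0,0,0,0,0.3,0,0.5],[0,0,0,0,0.4,0,0.5],[0,0,0,0,0.4,0,0.5],[0,0,0,0,0.35,0,0.5],[0,0,0,0,0.1,0,0.5],[0,0,0,0,0.1,0,0.5]]]'

```text
t: 7.92
tcp_pos: [0.4753, -0.1982, 0.2273]
tool_rot: [0.691, 0.722, -0.0, 0.0]
force: [-0.6, -0.2, -7.7]
finger_gap: 0.128
gripper_force: 97.6
```

```bash
python3 - <<'E'
from h import *
im=track(6);np.save("pics/w8.npy",im)
E
```

```text
t 8.216700000000001 s mm [3. 3. 3. 3. 3. 3.] now 3.0 v -0.0 mm/s
[ 0.4753 -0.1982  0.2273] [ 0. -0. -1.] F [-0.9  0.3 -8.2] M [-0.02  0.37 -0.01]
```

Stopped at +3 mm and steady. I'll hold for more than 2 s and meanwhile refine the camera pose from the top picture.

carry_out --targets '[[[0,0,0,0,0,0,0.5],[0,0,0,0,0,0,0.5],[0,0,0,0,0,0,0.5],[0,0,0,0,0,0,0.5],[0,0,0,0,0,0,0.5],[0,0,0,0,0,0,0.5],[0,0,0,0,0,0,0.5],[0,0,0,0,0,0,0.5],[0,0,0,0,0,0,0.5],[0,0,0,0,0,0,0.5],[0,0,0,0,0,0,0.5],[0,0,0,0,0,0,0.5]]]'

```text
t: 9.22
tcp_pos: [0.4753, -0.1982, 0.2273]
tool_rot: [0.691, 0.722, 0.0, 0.0]
force: [-0.7, 0.0, -7.6]
finger_gap: 0.127
gripper_force: 97.6
```

carry_out --targets '[[[0,0,0,0,0,0,0.5],[0,0,0,0,0,0,0.5],[0,0,0,0,0,0,0.5],[0,0,0,0,0,0,0.5],[0,0,0,0,0,0,0.5],[0,0,0,0,0,0,0.5],[0,0,0,0,0,0,0.5],[0,0,0,0,0,0,0.5],[0,0,0,0,0,0,0.5],[0,0,0,0,0,0,0.5],[0,0,0,0,0,0,0.5],[0,0,0,0,0,0,0.5]]]'

```text
t: 10.22
tcp_pos: [0.4753, -0.1982, 0.2273]
tool_rot: [0.691, 0.722, 0.0, -0.0]
force: [0.5, 0.3, -7.9]
finger_gap: 0.131
gripper_force: 97.6
```

```bash
python3 - <<'E'
from h import *
track(3)
im=np.load("pics/top0.npy");c=cams.camera_info("top")
def isred(p): p=p.astype(int); return (p[...,0]-(p[...,1]+p[...,2])/2)
r=isred(im)  # redness; sub-pixel crossing at 80
def cross(prof,th):
    k=[i for i in range(len(prof)-1) if (prof[i]-th)*(prof[i+1]-th)<=0]
    return [i+(prof[i]-th)/(prof[i]-prof[i+1]) for i in k if prof[i]!=prof[i+1]]
L=[];Rr=[];F=[]
for v in range(165,208):
    x=cross(r[v,255:290],70);
    if x:L.append((255+x[0],v))
    x=cross(r[v,295:325],70)
    if x:Rr.append((295+x[-1],v))
for u in range(268,302):
    x=cross(r[208:230,u],70)
    if x:F.append((u,208+x[-1]))
for nm,p in(("L",L),("R",Rr)):
    P=onz(c,np.array(p),.008);k=np.polyfit(P[:,0],P[:,1],1);print(nm,"yaw",k[0].round(4),"y at .52",np.polyval(k,.52).round(4),(P[:,1]-np.polyval(k,P[:,0])).std().round(4))
P=onz(c,np.array(F),.008);k=np.polyfit(P[:,1],P[:,0],1);print("F yaw",-k[0].round(4),"x at .246",np.polyval(k,.246).round(4),(P[:,0]-np.polyval(k,P[:,1])).std())
ims=cams.snapshot("side");cs=cams.camera_info("side")
m,b=blobs(ims,(24,120,120),(32,255,255),40)
for l,st,ce in b: print("side yel",st,ce,onz(cs,ce,.008).round(4))
m,b=blobs(im,(24,100,120),(34,255,255),100)
for l,st,ce in b: print("top yel",st,ce,onz(c,ce,.008).round(4))
E
```

```text
t 10.366700000000002 s mm [2.9 2.9 2.9] now 2.9 v -0.0 mm/s
[ 0.4753 -0.1982  0.2273] [-0.  0. -1.] F [-0.2 -0.2 -7.5] M [ 0.01  0.31 -0.03]
L yaw 0.0058 y at .52 0.3088 0.0001
R yaw -0.0046 y at .52 0.1827 0.0003
F yaw 0.006 x at .246 0.4899 0.0002599524422478388
side yel [320 253  12  13 146] [325.79452055 259.1369863 ] [[0.5234 0.2467 0.008 ]]
top yel [372 127  20  28 194] [381.74742268 140.40206186] [[ 0.7596 -0.0194  0.008 ]]
top yel [432 198  19   9 127] [440.7007874  202.94488189] [[ 0.5847 -0.2108  0.008 ]]
top yel [277 203  18  12 194] [285.62886598 208.54639175] [[0.519  0.2462 0.008 ]]
top yel [431 209  20  18 318] [440.49371069 217.44339623] [[ 0.5409 -0.2128  0.008 ]]
```

The shuttle was balanced on the band for more than 2 s. Top and side together put the camera origin at ≈(0.522, 0.247) with yaw ≈0. The edge width comes out at 126 mm against a true 130 mm, so that is consistent. Now I'll compute a min-jerk transfer with feed-forward tilt.

```bash
python3 - <<'E'
from h import *
s=manip.sense();print(s["t"],s["tcp_pos"],s["tool_rot"])
yaw0=2.52;N=60;T=N/12
p0=np.array([.4753,-.1982,.2273]);p1=np.array([.462,.2455,.2278])
def pose(p,yaw,phi):
    x=R.from_euler('z',yaw,degrees=True).as_matrix()
    B=np.c_[x@[0,1,0],x@[1,0,0],[0,0,-1]]
    return p,R.from_matrix(B)*R.from_rotvec([0,phi,0],degrees=True)
P=[pose(p0,yaw0,0)]
for i in range(1,N+1):
    u=i/N;f=10*u**3-15*u**4+6*u**5;a=(60*u-180*u**2+120*u**3)/T**2*(p1[1]-p0[1])
    P.append(pose(p0+(p1-p0)*f,yaw0+(0.17-yaw0)*f,-np.degrees(a/9.8)))
base=P[0]
for k in range(0,N,12):
    rows=[]
    for i in range(k+1,k+13):
        d=base[1].inv().apply(P[i][0]-base[0])*100;w=(base[1].inv()*P[i][1]).as_rotvec(degrees=True)
        rows.append([float(round(v,2)) for v in [*d,*w]]+[.5])
    print(rows)
    r=rows[-1];base=(base[0]+base[1].apply(np.array(r[:3])/100),base[1]*R.from_rotvec(r[3:6],degrees=True))
E
```

```text
10.4167 [ 0.47532334 -0.19823252  0.22731117] [6.91414398e-01 7.22458393e-01 1.18953354e-05 6.60839321e-06]
[[0.0, 0.0, -0.0, 0.0, -0.1, 0.0, 0.5], [0.02, 0.0, -0.0, 0.0, -0.19, 0.0, 0.5], [0.05, 0.0, -0.0, 0.0, -0.27, 0.0, 0.5], [0.12, 0.0, -0.0, 0.0, -0.34, 0.01, 0.5], [0.23, 0.0, -0.0, 0.0, -0.4, 0.01, 0.5], [0.38, 0.01, -0.0, 0.0, -0.45, 0.02, 0.5], [0.59, 0.01, -0.0, 0.0, -0.49, 0.03, 0.5], [0.85, 0.01, -0.0, 0.0, -0.53, 0.05, 0.5], [1.18, 0.02, -0.0, 0.0, -0.56, 0.06, 0.5], [1.58, 0.02, -0.0, 0.0, -0.58, 0.08, 0.5], [2.04, 0.03, -0.0, 0.0, -0.59, 0.11, 0.5], [2.57, 0.04, -0.0, 0.0, -0.6, 0.14, 0.5]]
[[0.6, 0.0, -0.01, 0.0, 0.0, 0.03, 0.5], [1.28, 0.01, -0.02, 0.0, 0.01, 0.06, 0.5], [2.02, 0.02, -0.03, 0.0, 0.02, 0.1, 0.5], [2.84, 0.03, -0.04, 0.0, 0.03, 0.15, 0.5], [3.72, 0.04, -0.05, 0.0, 0.05, 0.19, 0.5], [4.67, 0.05, -0.06, 0.0, 0.08, 0.24, 0.5], [5.68, 0.06, -0.07, 0.0, 0.11, 0.3, 0.5], [6.75, 0.07, -0.08, 0.0, 0.14, 0.35, 0.5], [7.87, 0.09, -0.09, 0.0, 0.18, 0.41, 0.5], [9.04, 0.1, -0.11, 0.0, 0.21, 0.47, 0.5], [10.26, 0.11, -0.12, 0.01, 0.26, 0.54, 0.5], [11.52, 0.13, -0.
[... 918 characters left out ...]
0.04, -0.01, 0.28, 0.51, 0.5], [10.24, -0.14, 0.04, -0.01, 0.29, 0.55, 0.5], [10.91, -0.15, 0.05, -0.01, 0.3, 0.58, 0.5], [11.52, -0.16, 0.05, -0.01, 0.3, 0.61, 0.5]]
[[0.53, -0.01, 0.0, 0.0, -0.01, 0.03, 0.5], [0.99, -0.02, 0.01, 0.0, -0.02, 0.06, 0.5], [1.38, -0.03, 0.01, -0.0, -0.04, 0.08, 0.5], [1.71, -0.04, 0.01, -0.0, -0.07, 0.09, 0.5], [1.98, -0.04, 0.02, -0.0, -0.11, 0.11, 0.5], [2.19, -0.05, 0.02, -0.0, -0.15, 0.12, 0.5], [2.34, -0.05, 0.02, -0.0, -0.2, 0.13, 0.5], [2.45, -0.06, 0.02, -0.0, -0.26, 0.13, 0.5], [2.51, -0.06, 0.02, -0.0, -0.33, 0.14, 0.5], [2.55, -0.06, 0.02, -0.0, -0.41, 0.14, 0.5], [2.56, -0.06, 0.02, -0.0, -0.5, 0.14, 0.5], [2.57, -0.06, 0.02, 0.0, -0.6, 0.14, 0.5]]
```

carry_out --targets '[[[0,0,0,0,-0.1,0,0.5],[0.02,0,0,0,-0.19,0,0.5],[0.05,0,0,0,-0.27,0,0.5],[0.12,0,0,0,-0.34,0.01,0.5],[0.23,0,0,0,-0.4,0.01,0.5],[0.38,0.01,0,0,-0.45,0.02,0.5],[0.59,0.01,0,0,-0.49,0.03,0.5],[0.85,0.01,0,0,-0.53,0.05,0.5],[1.18,0.02,0,0,-0.56,0.06,0.5],[1.58,0.02,0,0,-0.58,0.08,0.5],[2.04,0.03,0,0,-0.59,0.11,0.5],[2.57,0.04,0,0,-0.6,0.14,0.5]]]'

```text
t: 11.42
tcp_pos: [0.4746, -0.1721, 0.2273]
tool_rot: [0.692, 0.722, -0.004, 0.004]
force: [0.8, 0.1, -7.7]
finger_gap: 0.128
gripper_force: 97.6
```

carry_out --targets '[[[0.6,0,-0.01,0,0,0.03,0.5],[1.28,0.01,-0.02,0,0.01,0.06,0.5],[2.02,0.02,-0.03,0,0.02,0.1,0.5],[2.84,0.03,-0.04,0,0.03,0.15,0.5],[3.72,0.04,-0.05,0,0.05,0.19,0.5],[4.67,0.05,-0.06,0,0.08,0.24,0.5],[5.68,0.06,-0.07,0,0.11,0.3,0.5],[6.75,0.07,-0.08,0,0.14,0.35,0.5],[7.87,0.09,-0.09,0,0.18,0.41,0.5],[9.04,0.1,-0.11,0,0.21,0.47,0.5],[10.26,0.11,-0.12,0.01,0.26,0.54,0.5],[11.52,0.13,-0.14,0.01,0.3,0.61,0.5]]]'

```text
t: 12.42
tcp_pos: [0.471, -0.0561, 0.2275]
tool_rot: [0.696, 0.718, -0.002, 0.002]
force: [0.4, 0.4, -6.9]
finger_gap: 0.125
gripper_force: 97.6
```

carry_out --targets '[[[1.29,0,0,0,0.05,0.06,0.5],[2.62,0,-0.01,0,0.1,0.13,0.5],[3.97,0,-0.02,0,0.15,0.21,0.5],[5.34,0,-0.03,0,0.2,0.28,0.5],[6.72,0.01,-0.04,0,0.25,0.35,0.5],[8.1,0.01,-0.05,0,0.3,0.42,0.5],[9.49,0.01,-0.06,0,0.35,0.5,0.5],[10.87,0.01,-0.07,0,0.4,0.57,0.5],[12.24,0.01,-0.07,0,0.45,0.64,0.5],[13.59,0.01,-0.08,0,0.5,0.72,0.5],[14.91,0.01,-0.09,0,0.55,0.79,0.5],[16.21,0.01,-0.1,0,0.6,0.85,0.5]]]'

```text
t: 13.42
tcp_pos: [0.4657, 0.1062, 0.2277]
tool_rot: [0.701, 0.713, 0.002, -0.002]
force: [-0.7, 0.4, -7.0]
finger_gap: 0.13
gripper_force: 97.5
```

carry_out --targets '[[[1.26,-0.01,0.01,0,0.04,0.07,0.5],[2.48,-0.03,0.01,-0.01,0.09,0.14,0.5],[3.65,-0.05,0.02,-0.01,0.12,0.2,0.5],[4.77,-0.06,0.02,-0.01,0.16,0.26,0.5],[5.84,-0.08,0.02,-0.01,0.19,0.31,0.5],[6.85,-0.09,0.03,-0.01,0.22,0.37,0.5],[7.8,-0.1,0.03,-0.01,0.25,0.42,0.5],[8.68,-0.12,0.04,-0.01,0.27,0.46,0.5],[9.49,-0.13,0.04,-0.01,0.28,0.51,0.5],[10.24,-0.14,0.04,-0.01,0.29,0.55,0.5],[10.91,-0.15,0.05,-0.01,0.3,0.58,0.5],[11.52,-0.16,0.05,-0.01,0.3,0.61,0.5]]]'

```text
t: 14.42
tcp_pos: [0.4627, 0.2204, 0.2277]
tool_rot: [0.705, 0.709, 0.004, -0.004]
force: [-0.2, 0.1, -7.4]
finger_gap: 0.127
gripper_force: 97.5
```

carry_out --targets '[[[0.53,-0.01,0,0,-0.01,0.03,0.5],[0.99,-0.02,0.01,0,-0.02,0.06,0.5],[1.38,-0.03,0.01,0,-0.04,0.08,0.5],[1.71,-0.04,0.01,0,-0.07,0.09,0.5],[1.98,-0.04,0.02,0,-0.11,0.11,0.5],[2.19,-0.05,0.02,0,-0.15,0.12,0.5],[2.34,-0.05,0.02,0,-0.2,0.13,0.5],[2.45,-0.06,0.02,0,-0.26,0.13,0.5],[2.51,-0.06,0.02,0,-0.33,0.14,0.5],[2.55,-0.06,0.02,0,-0.41,0.14,0.5],[2.56,-0.06,0.02,0,-0.5,0.14,0.5],[2.57,-0.06,0.02,0,-0.6,0.14,0.5]]]'

```text
t: 15.42
tcp_pos: [0.462, 0.2454, 0.2278]
tool_rot: [0.706, 0.708, -0.0, 0.0]
force: [0.4, 0.8, -8.1]
finger_gap: 0.128
gripper_force: 97.5
```

```bash
python3 - <<'E'
from h import *
im=track(4);np.save("pics/w9.npy",im);cv2.imwrite("pics/w9.png",im[:,:,::-1]);np.save("pics/w9T.npy",cams.camera_info("wrist")["T"])
E
```

```text
t 15.616700000000002 s mm [1.7 1.7 1.7 1.7] now 1.7 v -0.0 mm/s
[0.462  0.2455 0.2279] [-0.  0. -1.] F [-0.9  0.2 -7.3] M [ 0.03  0.37 -0.02]
```

View pics/w9.png

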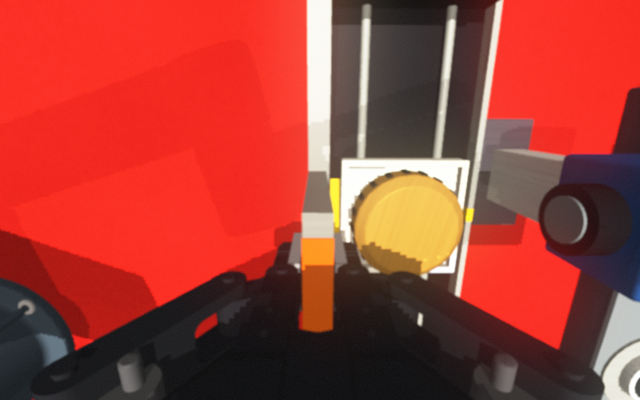

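The view shows the tray at the camera with the shuttle steady at +1.7 mm. The head is at (409,224), the lens front at (569,220), and the foot's edges at rows ≈118 and ≈225 near column 510. I'll cross-check the alignment.

```bash
python3 - <<'E'
from h import *
im=np.load("pics/w9.npy");c=dict(cams.camera_info("wrist"));c["T"]=np.load("pics/w9T.npy")
# lens front disc: grey-bright blob near (569,220)
g=cv2.cvtColor(im,cv2.COLOR_RGB2GRAY);w=g[180:260,535:605]
print("lens row profile",g[220,535:605:3].tolist());print("col",g[180:260:4,569].tolist())
# head top: brass mask
m,b=blobs(im,(12,80,120),(24,255,255),1500)
for l,st,ce in b:
    ct=max(cv2.findContours(l.astype(np.uint8),0,cv2.CHAIN_APPROX_NONE)[0],key=cv2.contourArea)
    (x,y),r=cv2.minEnclosingCircle(ct);print("head",ce.round(1),(x,y,r),onz(c,[x,y],.19).round(4),"r mm",r/291*1000*(.351-.19)/1)
# foot edges at columns
for u in (500,508,516,524):
    col=im[95:240,u].astype(int);red=col[:,0]-(col[:,1]+col[:,2])/2
    k=np.nonzero(np.diff((red>80).astype(int)))[0];print(u,(k+95.5).tolist(),[onz(c,[u,v+95.5],.008)[0,:2].round(4).tolist() for v in k])
# rods/wall direction: left wall outer edge -> tray yaw
q=[]
for v in range(5,165,4):
    row=im[v].astype(int);red=row[:,0]-(row[:,1]+row[:,2])/2
    k=np.nonzero(red[290:330]<80)[0][0]+290-.5;q.append((k,v))
for z in (.1273+.030,.1273+.036):
    P=onz(c,np.array(q),z);k=np.polyfit(P[:,1],P[:,0],1);print("wall yaw",-k[0].round(4),"x",np.polyval(k,.245).round(4),(P[:,0]-np.polyval(k,P[:,1])).std().round(5))
ims=cams.snapshot("side");cv2.imwrite("pics/s9.png",cv2.resize(ims[150:300,200:400],None,fx=4,fy=4,interpolation=cv2.INTER_CUBIC)[:,:,::-1]);np.save("pics/s9.npy",ims)
E
```

```text
lens row profile [111, 70, 35, 58, 64, 67, 68, 64, 70, 67, 64, 62, 62, 61, 62, 60, 117, 154, 24, 26, 26, 27, 41, 40]
col [43, 32, 27, 30, 61, 62, 62, 63, 64, 62, 62, 63, 65, 65, 63, 64, 45, 33, 32, 46]
head [407.4 223. ] (410.1802062988281, 222.86911010742188, 59.70117950439453) [[0.5177 0.2538 0.19  ]] r mm 33.0305494852492
500 [118.5, 223.5] [[0.6719, 0.3138], [0.6935, 0.1863]]
508 [118.5, 223.5] [[0.6812, 0.3139], [0.7038, 0.1863]]
516 [119.5, 214.5] [[0.6907, 0.3129], [0.7117, 0.1982]]
524 [119.5, 215.5] [[0.7, 0.3129], [0.7222, 0.1969]]
wall yaw 0.0036 x 0.4568 0.00018
wall yaw 0.0036 x 0.457 0.00017
```

View pics/s9.png

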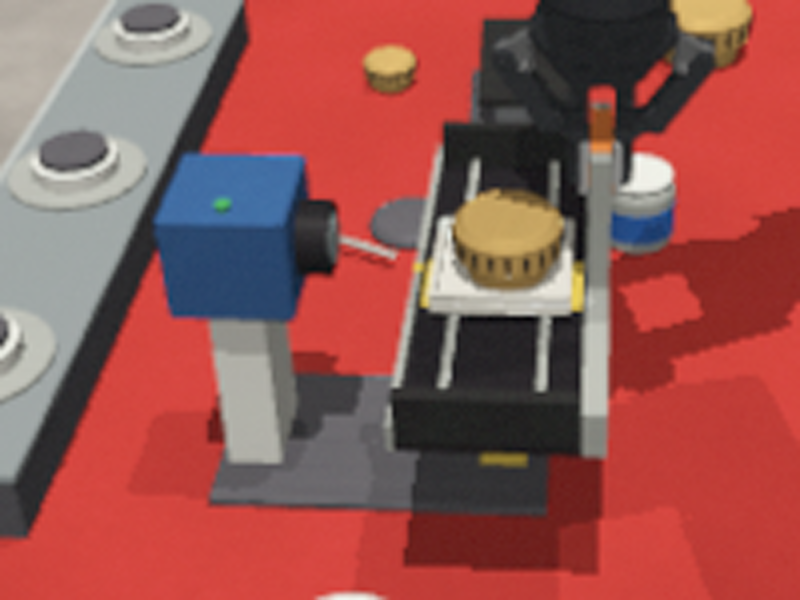

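```bash
python3 - <<'E'
from h import *
im=np.load("pics/w9.npy");c=dict(cams.camera_info("wrist"));c["T"]=np.load("pics/w9T.npy")
big=cv2.resize(im[145:300,330:610],None,fx=2.8,fy=2.8,interpolation=cv2.INTER_CUBIC)
# overlays: predicted head-top circle (z .1893) if head mid at view guess A=(.522,.2475), lens circle centre
t=np.linspace(0,2*np.pi,60)
def draw(P,col):
    q=(proj(c,P)-[330,145])*2.8; cv2.polylines(big,[q.round().astype(int)],True,col,1)
A=np.array([.522,.2456])
draw(np.c_[A[0]+.034*np.cos(t),A[1]+.034*np.sin(t),0*t+.1893],(0,0,255))
draw(np.c_[A[0]+.034*np.cos(t),A[1]+.034*np.sin(t),0*t+.1493],(0,255,255))
h=[.043,.042];draw(np.array([[A[0]+a*h[0],A[1]+b*h[1],.1553] for a,b in((1,1),(1,-1),(-1,-1),(-1,1))]),(255,0,255))
draw(np.c_[0*t+.625,.2475+.020*np.cos(t),.170+.020*np.sin(t)],(0,255,0))
cv2.imwrite("pics/w9c.png",big[:,:,::-1])
for p in((563,220),(566,220),(569,220)): print(p,onz(c,p,.17).round(4))
E
```

```text
(563, 220) [[0.6267 0.2486 0.17  ]]
(566, 220) [[0.6287 0.2486 0.17  ]]
(569, 220) [[0.6308 0.2486 0.17  ]]
```

View pics/w9c.png

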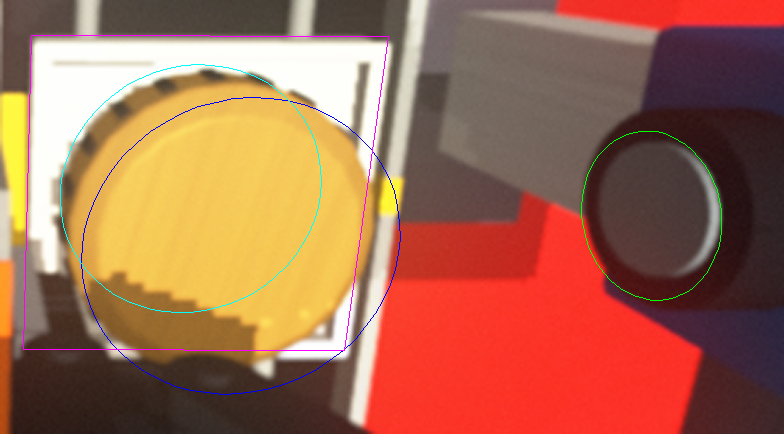

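The overlay shows the pan outline matching at (0.522, 0.2456) and the head seated near centre. The lens and foot as seen from the wrist give y ≈0.248, so I'll creep +2 mm along tray y and then hold.

carry_out --targets '[[[0,0,0,0,0,0,0.5],[0.01,0,0,0,0,0,0.5],[0.02,0,0,0,0,0,0.5],[0.04,0,0,0,0,0,0.5],[0.07,0,0,0,0,0,0.5],[0.1,0,0,0,0,0,0.5],[0.13,0,0,0,0,0,0.5],[0.16,0,0,0,0,0,0.5],[0.18,0,0,0,0,0,0.5],[0.19,0,0,0,0,0,0.5],[0.2,0,0,0,0,0,0.5],[0.2,0,0,0,0,0,0.5]]]'

```text
t: 16.67
tcp_pos: [0.462, 0.2475, 0.2278]
tool_rot: [0.706, 0.708, -0.0, -0.0]
force: [0.3, 0.1, -8.6]
finger_gap: 0.129
gripper_force: 97.5
```

```bash
python3 -c "from h import *;track(4)"
```

```text
t 16.8667 s mm [1.7 1.7 1.7 1.7] now 1.7 v 0.0 mm/s
[0.462  0.2475 0.2278] [ 0. -0. -1.] F [ 0.1 -1.  -8. ] M [0.01 0.38 0.02]
```

carry_out --targets '[[[0,0,0,0,0,0,0.5],[0,0,0,0,0,0,0.5],[0,0,0,0,0,0,0.5],[0,0,0,0,0,0,0.5],[0,0,0,0,0,0,0.5],[0,0,0,0,0,0,0.5],[0,0,0,0,0,0,0.5],[0,0,0,0,0,0,0.5],[0,0,0,0,0,0,0.5],[0,0,0,0,0,0,0.5],[0,0,0,0,0,0,0.5],[0,0,0,0,0,0,0.5]]]'

```text
t: 17.87
tcp_pos: [0.462, 0.2475, 0.2278]
tool_rot: [0.706, 0.708, 0.0, -0.0]
force: [0.5, -0.3, -7.3]
finger_gap: 0.127
gripper_force: 97.5
```

```bash
python3 -c "from h import *;track(4)"
```

```text
t 18.0667 s mm [1.7 1.7 1.7 1.7] now 1.7 v 0.0 mm/s
[0.462  0.2475 0.2278] [-1.e-04  1.e-04 -1.e+00] F [ 0.4 -0.1 -8. ] M [ 0.02  0.33 -0.01]
```

Steady. I'll hold for the rest of the six seconds plus a margin.

carry_out --targets '[[[0,0,0,0,0,0,0.5],[0,0,0,0,0,0,0.5],[0,0,0,0,0,0,0.5],[0,0,0,0,0,0,0.5],[0,0,0,0,0,0,0.5],[0,0,0,0,0,0,0.5],[0,0,0,0,0,0,0.5],[0,0,0,0,0,0,0.5],[0,0,0,0,0,0,0.5],[0,0,0,0,0,0,0.5],[0,0,0,0,0,0,0.5],[0,0,0,0,0,0,0.5]]]'

```text
t: 19.07
tcp_pos: [0.462, 0.2475, 0.2278]
tool_rot: [0.706, 0.708, 0.0, 0.0]
force: [-0.5, 0.6, -7.5]
finger_gap: 0.131
gripper_force: 97.5
```

carry_out --targets '[[[0,0,0,0,0,0,0.5],[0,0,0,0,0,0,0.5],[0,0,0,0,0,0,0.5],[0,0,0,0,0,0,0.5],[0,0,0,0,0,0,0.5],[0,0,0,0,0,0,0.5],[0,0,0,0,0,0,0.5],[0,0,0,0,0,0,0.5],[0,0,0,0,0,0,0.5],[0,0,0,0,0,0,0.5],[0,0,0,0,0,0,0.5],[0,0,0,0,0,0,0.5]]]'

```text
t: 20.07
tcp_pos: [0.462, 0.2475, 0.2278]
tool_rot: [0.706, 0.708, 0.0, 0.0]
force: [-0.6, -0.4, -8.1]
finger_gap: 0.125
gripper_force: 97.5
```

carry_out --targets '[[[0,0,0,0,0,0,0.5],[0,0,0,0,0,0,0.5],[0,0,0,0,0,0,0.5],[0,0,0,0,0,0,0.5],[0,0,0,0,0,0,0.5],[0,0,0,0,0,0,0.5],[0,0,0,0,0,0,0.5],[0,0,0,0,0,0,0.5],[0,0,0,0,0,0,0.5],[0,0,0,0,0,0,0.5],[0,0,0,0,0,0,0.5],[0,0,0,0,0,0,0.5]]]'

```text
t: 21.07
tcp_pos: [0.462, 0.2475, 0.2278]
tool_rot: [0.706, 0.708, 0.0, -0.0]
force: [0.7, 0.6, -7.8]
finger_gap: 0.132
gripper_force: 97.5
```

carry_out --targets '[[[0,0,0,0,0,0,0.5],[0,0,0,0,0,0,0.5],[0,0,0,0,0,0,0.5],[0,0,0,0,0,0,0.5],[0,0,0,0,0,0,0.5],[0,0,0,0,0,0,0.5],[0,0,0,0,0,0,0.5],[0,0,0,0,0,0,0.5],[0,0,0,0,0,0,0.5],[0,0,0,0,0,0,0.5],[0,0,0,0,0,0,0.5],[0,0,0,0,0,0,0.5]]]'

```text
t: 22.07
tcp_pos: [0.462, 0.2475, 0.2278]
tool_rot: [0.706, 0.708, -0.0, -0.0]
force: [0.1, 0.6, -7.4]
finger_gap: 0.123
gripper_force: 97.5
```

carry_out --targets '[[[0,0,0,0,0,0,0.5],[0,0,0,0,0,0,0.5],[0,0,0,0,0,0,0.5],[0,0,0,0,0,0,0.5],[0,0,0,0,0,0,0.5],[0,0,0,0,0,0,0.5],[0,0,0,0,0,0,0.5],[0,0,0,0,0,0,0.5],[0,0,0,0,0,0,0.5],[0,0,0,0,0,0,0.5],[0,0,0,0,0,0,0.5],[0,0,0,0,0,0,0.5]]]'

```text
t: 23.07
tcp_pos: [0.462, 0.2475, 0.2278]
tool_rot: [0.706, 0.708, 0.0, 0.0]
force: [-0.5, -0.7, -7.8]
finger_gap: 0.131
gripper_force: 97.5
```

carry_out --targets '[[[0,0,0,0,0,0,0.5],[0,0,0,0,0,0,0.5],[0,0,0,0,0,0,0.5],[0,0,0,0,0,0,0.5],[0,0,0,0,0,0,0.5],[0,0,0,0,0,0,0.5],[0,0,0,0,0,0,0.5],[0,0,0,0,0,0,0.5],[0,0,0,0,0,0,0.5],[0,0,0,0,0,0,0.5],[0,0,0,0,0,0,0.5],[0,0,0,0,0,0,0.5]]]'

```text
t: 24.07
tcp_pos: [0.462, 0.2475, 0.2278]
tool_rot: [0.706, 0.708, 0.0, 0.0]
force: [0.1, 1.1, -7.3]
finger_gap: 0.127
gripper_force: 97.5
```

```bash
python3 - <<'E'
from h import *
import station
track(3)
print(station.sign_off())
E
```

```text
t 24.2167 s mm [1.6 1.6 1.6] now 1.6 v -0.0 mm/s
[0.462  0.2475 0.2278] [-0.  0. -1.] F [ 0.4 -0.4 -8.2] M [ 0.    0.38 -0.04]
the job is handed in; nothing more can be done
None
```

I handed the job in at 24.2 s, after balancing the shuttle over the stand for over 2 s and then in front of the lens for over 7 s; it was still steady at +1.6 mm on the yellow band and the arm was still holding the tray.

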